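# Fetch the pumice block from the back of the turntable

### The arm

A 6-joint arm with a two-finger parallel gripper is mounted at the origin on the work surface. World frame = base frame: x ahead of the robot, y to its left, z up, the work surface at z = 0. Lengths are in m, angles in rad, forces in N, time in s.
With the tool pointing down it reaches from about 0.3 to 0.775 m from the base axis. Payload 14.6 kg.
Tool frame: the origin (TCP) lies at the very end of the fingers, on their centre line; the grasp point (between the pads) lies 19 mm behind it; z points along the fingers, y is the line along which they close (so a half turn about z gives the same grasp; the last joint's range is limited). The gripper opens to 94 mm and grips with 3 to 60 N. Pads are 16 mm wide; open, the fingers measure 119 mm over their backs; the gripper's body (75 mm by 177 mm) begins 78 mm behind the grasp point.
Start: joints at [-1.342, 0.3, 1.521, -0, 1.321, -0.067], TCP at [0.16, -0.526, 0.205] pointing down, gripper open.
Joint ranges: [-3.03, 3.03], [-0.79, 2.21], [0.23, 2.52], [-1.04, 4.18], [0, 3.07], [-2.55, 2.55]. Speed limits (rad/s): [2.22, 2.22, 2.57, 3.14, 3.14, 3.14].

### API

Orientations are given as [roll, pitch, yaw] about the fixed x, y, z axes, in that order (R = Rz(yaw) Ry(pitch) Rx(roll)).
In Python, from station import ctrl gives the robot as it stands.
- The arm moves only by the shell command python3 -m pendant 'ROWS' [OPENING] [FORCE]. ROWS is JSON, a list of rows, each a list of 2 entries, a list of its own where there are three numbers: the shift along the world's x, y, z in cm, then the turn about the world's z in rad. A call has 1 to 20 rows; each row shifts and turns the commanded pose from where the row before left it; what a row does not reach is not made up. A row lasts 1/12 s, in which the tool goes at most 41.7 mm and 7.16 degrees, less where a joint would pass 70% of its speed; a pose out of reach is approached as far as the arm can. A call is refused whole if a number of a shift passes 4.17 or a number of a turn 0.125, either way. A call with a gripper value outside its range is refused whole. OPENING is the opening, from 0 (shut) to 1 (fully open), set as the call begins (- or left out, the last holds). The fingers move at their own pace and stop on an object; FORCE is the grip in N (left out, the last holds). Time passes only in rows, so rows that do not move let the fingers close. It gives the time, the measured TCP pose, the force, the opening and the grip force at its end, in the units of the state.
- ctrl.get_obs(): the state, without advancing time (a new reading comes with each control period).
- ctrl.camera(name): name is "scene" or "side" or "wrist"; returns a dict with "color" (480x640x3 uint8, red, green, blue), "intrinsics" (3x3 intrinsics, pixels), "k1" (the pictures are not rectified: a ray, as slopes to the right and down, at radius r is drawn at 1 + k1 r^2 times it, then the intrinsics apply), "camera_from_world" (4x4, takes a point from world to camera coordinates). Camera axes: x right, y down, z forward; pixel columns grow to the right and rows downward; lengths in m; the calibration is good to about 2 mm. A picture is of the moment at which its call begins. There is no depth.
- ctrl.hand_in(): hands the job in; it is judged then, once.
The state is a dict: "time_s": time; "qpos": joint angles; "joint_vel": joint speeds; "tau": joint torques, N m; "ee_pos": TCP position; "eef_rot": TCP orientation; "force": force on the tool from outside, world axes, zero at the start; "moment": the same for the moment, N m; "grip_width": finger opening in m; "grip_force": force on a finger pad.
Only numpy, scipy, OpenCV 4.12 (cv2) and the standard library are available. Lean on these libraries where they do the work, as an engineer would, in place of code of your own. Each camera call takes 0.05 s, during which the arm holds its last target. There are 200 camera calls.

### The job

The cased pumice block is shut in at the back of the turntable: first clear the yellow bottle, the green glass bottle and the steel scrubber holder away, so that all three stand together in the wooden side tray, and only then lay the pumice case flat in the middle of the white dish, lengthways between its lips. After that put the three back on the turntable, each upright in the middle of its own mat, whichever mat it stood on before: yellow bottle on yellow, green glass bottle on green, steel holder on white. Tip nothing over, and leave the tin and the jar alone.

Things in the scene. Friction and masses are not known exactly. Their poses are not given: they have to be found in the camera images.
- yellow_bottle_center (a point): Lemon-yellow closed bottle with a red cap, standing. 112 mm high in all; round, straight-sided body 56 mm in diameter from the base up to 84 mm, then a shoulder and a cap 29 mm in diameter. This point is on its axis, half-way up (56 mm above its base); z is its axis, upward.
- glass_bottle_center (a point): Green glass bottle with a white flip-top lid, standing. 108 mm high in all; round, straight-sided body 52 mm in diameter from the base up to 80 mm, then a shoulder and the lid 29 mm in diameter. This point is on its axis, half-way up (54 mm above its base); z is its axis, upward.
- scrubber_holder_center (a point): Stainless steel scrubber holder, standing: a round steel cup 60 mm in diameter and 70 mm high, with the black knob of its scrubber (32 mm in diameter, fixed to it) on top, 92 mm high in all. This point is on its axis, half-way up (46 mm above its base); z is its axis, upward.
- pumice_case_center (a point): Grey pumice block in a closed clear plastic case with a blue bottom, lying flat at the back of the turntable: 48 mm along its x (grip across this), 88 along its y, 44 high. This point is its centre; z up. The three things stand close before its -x face and beyond each end; at the start fingers that close along its x axis have room beside each of the three, but not beside the case itself.
- yellow_mat: Round yellow mat, 76 mm in diameter and 3 mm thick, fixed on the black turntable (disc 316 mm in diameter, top 30 mm above the work surface; it does not turn). Origin: centre of its underside. One thing, not necessarily its own, stands on each mat at the start. Mat centres are at least 100 mm apart.
- green_mat: Round green mat, the same size, on the same turntable. Origin: centre of its underside.
- white_mat: Round white mat, the same size, on the same turntable. Origin: centre of its underside.
- side_tray: Fixed low wooden tray, empty, beside the turntable: 300 mm along its x, 130 mm along its y, floor 6 mm above the work surface, walls 6 mm thick and 14 mm high overall. Room for three things in a row along its x. Origin: centre of its underside.
- dish: Fixed white ceramic dish for the pumice case, on the other side of the turntable: 75 mm along its x, 132 mm along its y, floor 8 mm above the work surface, with a lip (8 mm thick, 16 mm high overall) at each end of its y, 120 mm apart inside, and open along its two long sides. Origin: centre of its underside.
- polish_tin_center (a point): Bystander: round blue-labelled tin, 56 mm in diameter, 70 mm high, beyond the turntable. Centre. Leave alone.
- jar_center (a point): Bystander: small amber glass jar with a brass-coloured lid, 56 mm in diameter, 65 mm high, beyond the turntable. Centre. Leave alone.

How it is judged:
By the outcome, as a careful person would: the job done as asked, in the order asked, and still so for the second after the job is handed in, with the robot touching nothing.
It also fails if it takes over 141 s, if anything falls off the work surface, if the arm or the gripper's body presses on something with over 40 N, if the wrist force passes 120 N, or if a joint passes its speed limit or range.

## Working session

There is one attempt and no reset: what is moved stays moved. The work goes in short steps, Python scripts to look and compute and a shell command to move; the robot and the scene stay as the last step left them, time stands still between calls to the robot, and variables do not carry over. Pictures are saved under pics/ and viewed, at most 14 in all, crops included, and the job is handed in when it is done.

```bash
ls; mkdir -p pics
python3 - <<'E'
from station import ctrl
import cv2
o=ctrl.get_obs(); print(o)
for n in ("scene","side","wrist"):
    c=ctrl.camera(n); cv2.imwrite(f"pics/{n}0.png",c["color"][:,:,::-1]); print(n,c["intrinsics"].tolist(),c["k1"],c["camera_from_world"].round(4).tolist())
E
```

```text
pics
{'time_s': 0.0, 'qpos': array([-1.34158136e+00,  3.00475322e-01,  1.52157010e+00, -1.50964231e-05,
        1.32070157e+00, -6.65862417e-02]), 'joint_vel': array([ 2.49060468e-04, -1.19535089e-03, -5.21266565e-05, -7.03071729e-04,
       -9.27913556e-04, -6.15333040e-04]), 'tau': array([ 8.44943643e-04, -5.31805515e+01, -3.52733016e+01,  7.08505232e-02,
        2.44133722e-02, -7.73636907e-05]), 'ee_pos': array([ 0.16027009, -0.52585961,  0.20488866]), 'eef_rot': array([-3.14043990e+00, -6.22163263e-05,  2.95804922e-01]), 'force': array([0.57977852, 0.80739531, 0.12256024]), 'moment': array([-0.01897449, -0.02083868,  0.01353681]), 'grip_force': 0.0, 'grip_width': 0.09448539880290069}
scene [[436.2426138137944, 0.0, 330.7341674535471], [0.0, 436.2426138137944, 236.74141441938707], [0.0, 0.0, 1.0]] -0.0680608046389604 [[0.7354, 0.6777, -0.0047, -0.465], [0.545, -0.5954, -0.5903, -0.3061], [-0.4028, 0.4315, -0.8072, 1.0795], [0.0, 0.0, 0.0, 1.0]]
side [[536.3581489521255, 0.0, 310.36890360140643], [0.0, 536.3581489521255, 235.93215048971814], [0.0, 0.0, 1.0]] -0.02511483324432174 [[-0.6988, -0.7149, -0.0232, 0.4309], [-0.4286, 0.4445, -0.7866, 0.3188], [0.5727, -0.5397, -0.6171, 0.6118], [0.0, 0.0, 0.0, 1.0]]
wrist [[383.3874166853313, 0.0, 329.82380775402186], [0.0, 383.3874166853313, 240.7082864045643], [0.0, 0.0, 1.0]] -0.07029009283982621 [[0.2907, -0.9568, -0.0006, -0.5499], [-0.9278, -0.2821, 0.2442, -0.0263], [-0.2339, -0.0704, -0.9697, 0.39], [0.0, 0.0, 0.0, 1.0]]
```

View pics/scene0.png

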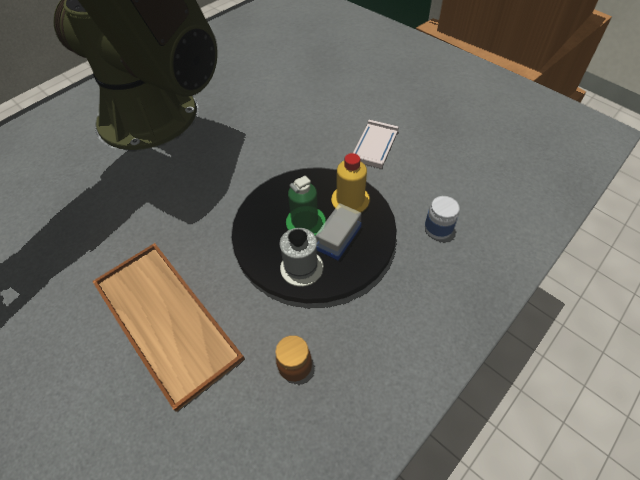

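View pics/side0.png

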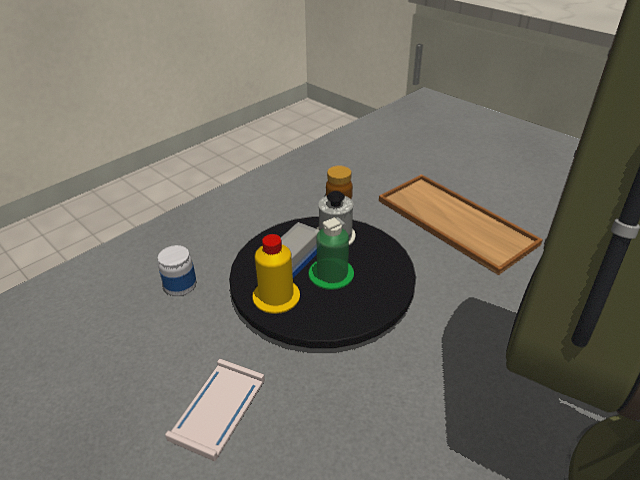

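The scene view shows yellow bottle at about (352,185), green at (303,205), steel at (298,255), and the case at (338,230). Each of the three already stands on the mat of its own colour. The tray is at about (168,325), the dish at (376,143). The side view agrees. Next I'll enlarge crops.

Run:
```python
import cv2,numpy as np
def crop(n,x,y,w,h,s,step):
    i=cv2.imread(f"pics/{n}0.png")[y:y+h,x:x+w]; i=cv2.resize(i,None,fx=s,fy=s,interpolation=cv2.INTER_CUBIC)
    for k in range(0,w,step): cv2.line(i,(k*s,0),(k*s,6),(0,0,255),1); cv2.putText(i,str(x+k),(k*s,16),0,.35,(255,0,255),1)
    for k in range(0,h,step): cv2.line(i,(0,k*s),(6,k*s),(0,0,255),1); cv2.putText(i,str(y+k),(8,k*s+4),0,.35,(255,0,255),1)
    return i
cv2.imwrite("pics/c1.png",crop("scene",270,140,133,150,4,10))
cv2.imwrite("pics/c2.png",crop("side",240,180,130,140,4,10))
a=crop("side",160,350,110,115,5,10)[:550]; b=crop("scene",345,110,60,62,4,10)
o=np.zeros((575,800,3),np.uint8); o[:550,:550]=a[:550,:550]; o[:248,555:795]=b; cv2.imwrite("pics/c3.png",o)
```

```text
(no output)
```

View pics/c1.png

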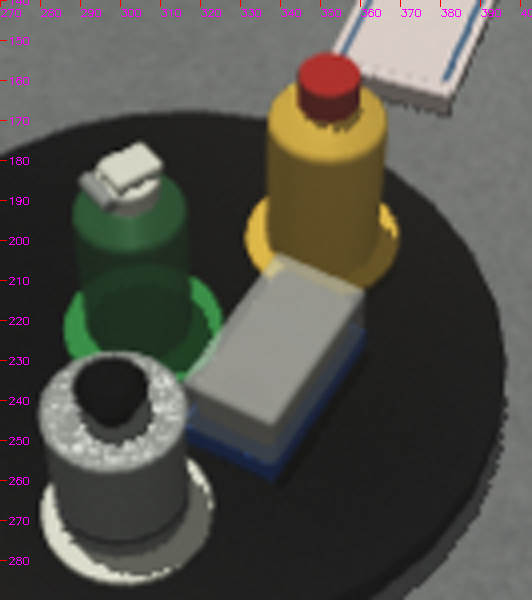

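View pics/c2.png

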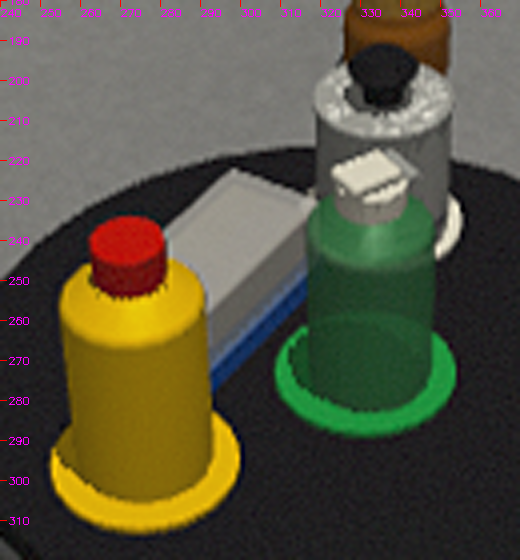

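View pics/c3.png

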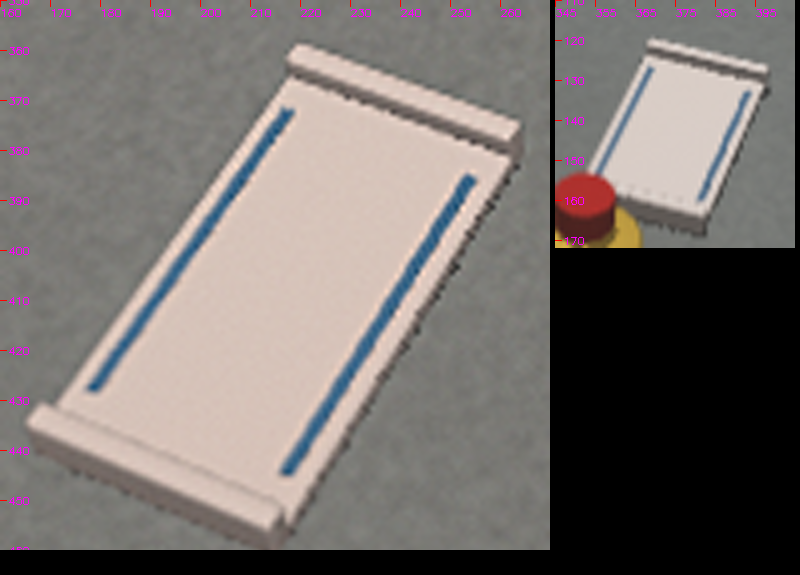

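In the crops I read the circle extremes of the caps, rims and mats, the corners of the case top (340,204), (361,213), (338,246), (317,236), and the dish lip corners. Next I'll fit the poses to these readings.

```bash
cat > h.py <<'E'
import numpy as np,cv2
from scipy.optimize import least_squares
from station import ctrl
K={}
def cam(n,c=None):
    if c is None: c=ctrl.camera(n)
    K[n]=(np.array(c["intrinsics"]),np.array(c["camera_from_world"]),c["k1"])
    return c["color"]
def proj(n,P):
    A,T,k=K[n]; P=np.atleast_2d(P)
    return cv2.projectPoints(P.astype(float),cv2.Rodrigues(T[:3,:3])[0],T[:3,3],A,np.array([k,0,0,0.]))[0][:,0]
t=np.linspace(0,2*np.pi,181)
def ext(n,x,y,z,r):
    p=proj(n,np.c_[x+r*np.cos(t),y+r*np.sin(t),0*t+z]); a=p.min(0); b=p.max(0)
    return dict(l=a[0],r=b[0],t=a[1],b=b[1])
def fitcirc(obs,x0=(.45,-.0)):
    f=lambda p:[ext(n,p[0],p[1],z,r)[k]-v for n,z,r,d in obs for k,v in d.items()]
    s=least_squares(f,x0); return s.x,np.round(s.fun,1)
def fitbox(obs,x0):  # obs (cam, local xyz with absolute z, u, v)
    def f(p):
        c,s=np.cos(p[2]),np.sin(p[2]); R=[]
        for n,l,u,v in obs: R+=list(proj(n,[p[0]+c*l[0]-s*l[1],p[1]+s*l[0]+c*l[1],l[2]])[0]-[u,v])
        return R
    s=least_squares(f,x0); return s.x,np.round(s.fun,1)
E
cat > m.py <<'E'
from h import *
cam("scene");cam("side")
S=lambda X:270+X/4-.4; SY=lambda Y:140+Y/4-.4; D=lambda X:240+X/4-.4; DY=lambda Y:180+Y/4-.4
pr=lambda n,r:print(n,r[0].round(4),r[1])
pr("yel",fitcirc([("side",.145,.0145,dict(l=D(90),r=D(166),t=DY(216))),("side",.033,.028,dict(b=DY(504))),("scene",.145,.0145,dict(l=S(297),r=S(360),t=SY(53))),("scene",.117,.028,dict(l=S(267),r=S(386)))]))
pr("ymat",fitcirc([("side",.033,.038,dict(l=D(50),r=D(241),b=DY(533))),("scene",.033,.038,dict(l=S(245),r=S(398)))]))
pr("grn",fitcirc([("side",.113,.026,dict(l=D(307),r=D(435))),("side",.033,.026,dict(b=DY(408))),("scene",.113,.026,dict(l=S(73),r=S(187)))]))
pr("gmat",fitcirc([("side",.033,.038,dict(l=D(275),r=D(457),b=DY(437))),("scene",.033,.038,dict(l=S(63),r=S(222)))]))
pr("stl",fitcirc([("side",.103,.03,dict(l=D(313),r=D(453),b=DY(138))),("side",.125,.016,dict(l=D(348),r=D(418),t=DY(44))),("scene",.103,.03,dict(l=S(39),r=S(188),t=SY(350),b=SY(470))),("scene",.125,.016,dict(l=S(74),r=S(149),t=SY(356)))]))
pr("wmat",fitcirc([("scene",.033,.038,dict(l=S(40),r=S(213),b=SY(585))),("side",.033,.038,dict(r=D(463)))]))
for y0 in (0,.8,1.6,2.4):
  c=[(281,255),(364,291),(272,425),(187,383)];
  L=[(-.024,.044,.074),(.024,.044,.074),(.024,-.044,.074),(-.024,-.044,.074)]
  pr("case",fitbox([("scene",l,S(a),SY(b)) for l,(a,b) in zip(L,c)]+[("scene",(.024,-.044,.03),S(277),SY(482)),("scene",(.024,.044,.03),S(364),SY(340))],(.5,0,y0)))
  E=lambda X:160+X/5-.4; EY=lambda Y:350+Y/5-.4
  q=[((-.0375,-.066,.016),27,420),((-.0375,-.058,.016),38,403),((.0375,-.066,.016),272,530),((.0375,-.058,.016),283,512),((-.0375,.066,.016),298,43),((-.0375,.058,.016),290,58),((.0375,.066,.016),521,123),((.0375,.058,.016),513,140)]
  q=[((-a[0],a[1],a[2]),b,c) for a,b,c in q]
  pr("dish",fitbox([("side",l,E(a),EY(b)) for l,a,b in q],(.4,.3,y0)))
  a=[(-.15,-.065,.014),(-.15,.065,.014),(.15,.065,.014),(.15,-.065,.014)]
  pr("tray",fitbox([("scene",l,*p) for l,p in zip(a,[(153,247),(96,281),(177,407),(242,356)])]+[("side",l,*p) for l,p in zip(a,[(541,240),(499,271),(380,199),(422,178)])],(.4,-.3,y0)))
  pr("trayB",fitbox([("scene",l,*p) for l,p in zip(a,[(96,281),(153,247),(242,356),(177,407)])]+[("side",l,*p) for l,p in zip(a,[(541,240),(499,271),(380,199),(422,178)])],(.4,-.3,y0)))
pr("jar",fitcirc([("scene",.065,.028,dict(l=275.5,r=310,t=337))])); pr("tin",fitcirc([("scene",.07,.028,dict(l=428,r=459,t=198))]))
E
python3 m.py
```

```text
yel [0.5819 0.1104] [-0.6 -0.1 -0.7  0.1 -0.5  0.  -0.4 -0.6  0.2]
ymat [0.5784 0.1142] [-0.1 -0.5 -0.1 -0.3 -0.5]
grn [0.5545 0.0093] [-0.9 -0.2  0.  -1.1 -0.1]
gmat [0.5521 0.0141] [-0.2 -0.4  0.  -0.3 -0.4]
stl [ 0.6185 -0.0648] [-0.3 -0.9 -0.3 -1.1 -0.  -2.4  0.1 -0.8  0.5  0.1 -1.3 -0.2 -2.4]
wmat [ 0.6227 -0.0674] [-0.2 -0.5 -0.  -0.7]
case [0.6273 0.0274 0.2362] [-1.1 -1.5  1.3 -0.8  1.3  0.4 -1.6 -0.  -0.2  0.1  0.1  1.7]
dish [0.4971 0.2956 3.2715] [ 33.9  18.8  36.4  17.5 -53.8 -35.5 -51.3 -36.1  49.7  24.7  47.5  25.5
 -33.1 -17.  -35.3 -17. ]
tray [ 0.5028 -0.2837 -0.0913] [-59.9  30.2  59.1 -42.3  68.2 -57.6 -65.8  47.2   1.3   1.4   1.    1.2
  -3.2  -0.8  -2.6  -1.8]
trayB [ 0.507  -0.2894 -0.0981] [-4.1 -1.   1.4 -5.5  1.9 -1.9 -2.8  1.   0.6 -0.7 -0.  -1.3 -2.8 -2.9
 -2.1 -3.5]
case [0.6273 0.0274 0.2362] [-1.1 -1.5  1.3 -0.8  1.3  0.4 -1.6 -0.  -0.2  0.1  0.1  1.7]
dish [0.4971 0.2956 3.2714] [ 33.9  18.8  36.4  17.5 -53.8 -35.5 -51.3 -36.1  49.7  24.7  47.5  25.5
 -33.1 -17.  -35.3 -17. ]
tray [ 0.5028 -0.2837 -0.0913] [-59.9  30.2  59.1 -42.3  68.2 -57.6 -65.8  47
[... 467 characters left out ...]
1.3   1.4   1.    1.2
  -3.2  -0.8  -2.6  -1.8]
trayB [ 0.507  -0.2894 -0.0981] [-4.1 -1.   1.4 -5.5  1.9 -1.9 -2.8  1.   0.6 -0.7 -0.  -1.3 -2.8 -2.9
 -2.1 -3.5]
case [0.6273 0.0274 0.2362] [-1.1 -1.5  1.3 -0.8  1.3  0.4 -1.6 -0.  -0.2  0.1  0.1  1.7]
dish [0.4971 0.2956 3.2714] [ 33.9  18.8  36.4  17.5 -53.8 -35.5 -51.3 -36.1  49.7  24.7  47.5  25.5
 -33.1 -17.  -35.3 -17. ]
tray [ 0.5028 -0.2837 -0.0913] [-59.9  30.2  59.1 -42.3  68.2 -57.6 -65.8  47.2   1.3   1.4   1.    1.2
  -3.2  -0.8  -2.6  -1.8]
trayB [ 0.507  -0.2894 -0.0981] [-4.1 -1.   1.4 -5.5  1.9 -1.9 -2.8  1.   0.6 -0.7 -0.  -1.3 -2.8 -2.9
 -2.1 -3.5]
jar [ 0.7378 -0.1973] [-1.6  1.6 -0.1]
tin [0.7463 0.1842] [ 0.3 -0.3  0. ]
```

```bash
sed -i '/q=\[((-a\[0\]/d; s/pr("tray",.*$/pass/' m.py; python3 m.py | grep -E "dish|case|trayB"|sort|uniq
python3 -m pendant '[[[1.95,2.73,0.4],0.0755],[[1.95,2.73,0.4],0.0755],[[1.95,2.73,0.4],0.0755],[[1.95,2.73,0.4],0.0755],[[1.95,2.73,0.4],0.0755],[[1.95,2.73,0.4],0.0755],[[1.95,2.73,0.4],0.0755],[[1.95,2.73,0.4],0.0755],[[1.95,2.73,0.4],0.0755],[[1.95,2.73,0.4],0.0755],[[1.95,2.73,0.4],0.0755],[[1.95,2.73,0.4],0.0755],[[1.95,2.73,0.4],0.0755],[[1.95,2.73,0.4],0.0755],[[1.95,2.73,0.4],0.0755],[[1.95,2.73,0.4],0.0755],[[1.95,2.73,0.4],0.0755],[[1.95,2.73,0.4],0.0755],[[1.95,2.73,0.4],0.0755],[[1.95,2.73,0.4],0.0755]]'
python3 - <<'E'
from h import *
im=cam("wrist"); cv2.imwrite("pics/w1.png",im[:,:,::-1])
T=K["wrist"][1]; print(ctrl.get_obs()["ee_pos"],-T[:3,:3].T@T[:3,3]); np.savez("pics/w1.npz",A=K["wrist"][0],T=T,k=K["wrist"][2])
E
```

```text
case [0.6273 0.0274 0.2362] [-1.1 -1.5  1.3 -0.8  1.3  0.4 -1.6 -0.  -0.2  0.1  0.1  1.7]
dish [ 0.4937  0.2971 -2.7702] [-0.3 -0.3  1.2 -1.9 -0.  -0.4  1.2 -2.2 -0.3  0.7 -1.6  1.7  0.3  1.4
dish [0.4937 0.2971 3.513 ] [-0.3 -0.3  1.2 -1.9 -0.  -0.4  1.2 -2.2 -0.3  0.7 -1.6  1.7  0.3  1.4
trayB [ 0.507  -0.2894 -0.0981] [-4.1 -1.   1.4 -5.5  1.9 -1.9 -2.8  1.   0.6 -0.7 -0.  -1.3 -2.8 -2.9
time_s: 2.02
ee_pos: [0.551, 0.0215, 0.2857]
eef_rot: [3.141, 0.0, 1.81]
force: [-0.2, -0.8, 1.2]
grip_width: 0.0939
grip_force: 0.0
[0.55312247 0.02526501 0.28581474] [0.53301811 0.08962242 0.46492146]
```

View pics/w1.png

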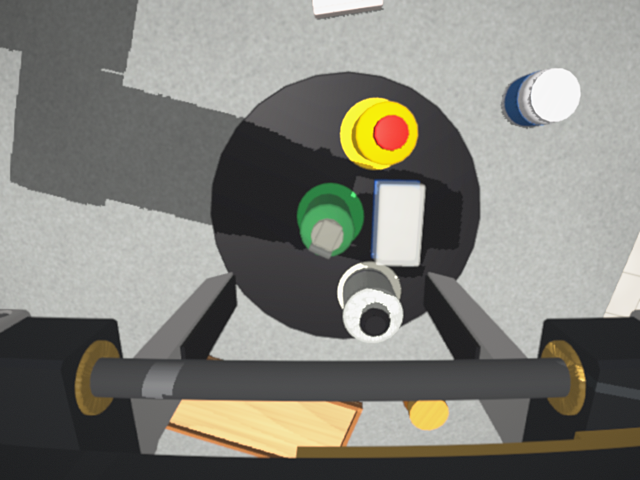

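The wrist view shows yellow cap at (391,132), green lid at (327,235), steel knob at (375,319), and the case top spanning (377–424, 181–265). I'll enlarge it.

Run:
```python
import cv2,numpy as np
im=cv2.imread("pics/w1.png")
def crop(x,y,w,h,s=3,step=10):
    i=cv2.resize(im[y:y+h,x:x+w],None,fx=s,fy=s,interpolation=cv2.INTER_CUBIC)
    for k in range(0,w,step): cv2.line(i,(k*s,0),(k*s,6),(0,0,255),1); cv2.putText(i,str(x+k),(k*s,16),0,.33,(255,0,255),1)
    for k in range(0,h,step): cv2.line(i,(0,k*s),(6,k*s),(0,0,255),1); cv2.putText(i,str(y+k),(8,k*s+4),0,.33,(255,0,255),1)
    return i
cv2.imwrite("pics/w1c.png",np.hstack([crop(297,90,132,190),crop(297,160,132,190)]))
```

```text
(no output)
```

View pics/w1c.png

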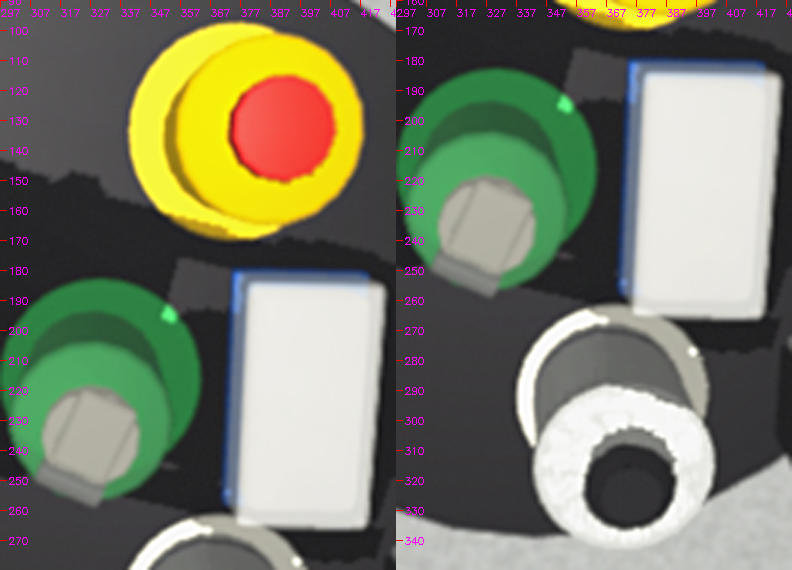

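```bash
cat > m2.py <<'E'
from h import *
z=np.load("pics/w1.npz"); K["wrist"]=(z["A"],z["T"],float(z["k"]))
U=lambda X:297+X/3-.33; V=lambda Y:90+Y/3-.33; U2=lambda X:297+(X-396)/3-.33; V2=lambda Y:160+Y/3-.33
def pr(n,r):print(n,r[0].round(4),r[1])
w=lambda z,r,**k:("wrist",z,r,k)
pr("yel",fitcirc([w(.117,.028,r=U(364),b=V(224),t=V(32),l=U(177)),w(.145,.0145,l=U(230),r=U(336),t=V(75),b=V(182))]))
pr("ymat",fitcirc([w(.033,.038,l=U(128),t=V(22),b=V(240))]))
pr("grn",fitcirc([w(.113,.026,r=U(170),b=V(500),t=V(341),l=U(8)),w(.141,.0145,l=U(43),r=U(139),t=V(386),b=V(480))]))
pr("gmat",fitcirc([w(.033,.038,l=U(3),r=U(201),t=V(278))]))
pr("stl",fitcirc([w(.103,.03,l=U2(534),r=U2(714),b=V2(549),t=V2(384)),w(.125,.016,l=U2(585),r=U2(676),t=V2(440),b=V2(531))]))
pr("wmat",fitcirc([w(.033,.038,l=U2(517),r=U2(709),t=V2(305))]))
L=[(-.024,.044,.074),(.024,.044,.074),(.024,-.044,.074),(-.024,-.044,.074),(-.024,.044,.03),(-.024,-.044,.03)]
c=[(250,283),(386,287),(370,528),(237,523),(233,270),(222,505)]
pr("case",fitbox([("wrist",l,U(a),V(b)) for l,(a,b) in zip(L,c)],(.63,.03,.236)))
E
python3 m2.py
```

```text
Traceback (most recent call last):
  File "m2.py", line 6, in <module>
    pr("yel",fitcirc([w(.117,.028,r=U(364),b=V(224),t=V(32),l=U(177)),w(.145,.0145,l=U(230),r=U(336),t=V(75),b=V(182))]))
                      ~^^^^^^^^^^^^^^^^^^^^^^^^^^^^^^^^^^^^^^^^^^^^^^
TypeError: <lambda>() got multiple values for argument 'r'
```

```bash
sed -i 's/^w=.*/w=lambda z_,r_,**k:("wrist",z_,r_,k)/' m2.py; python3 m2.py; python3 -c "
from station import ctrl; o=ctrl.get_obs(); print(o['ee_pos'],o['eef_rot'])"
```

```text
yel [0.5793 0.1108] [ 0.1  1.1 -0.2 -1.   0.2  0.6 -0.9  0.2]
ymat [0.5775 0.112 ] [-0.   0.6 -0.7]
grn [0.5486 0.0139] [ 1.1 -1.  -2.1 -0.2 -1.1  0.3  0.9  2.1]
gmat [0.5529 0.0125] [-0.2  0.2  0. ]
stl [ 0.6156 -0.0641] [ 0.7 -1.  -2.6 -1.3 -1.1  1.4  2.   1.6]
wmat [ 0.6197 -0.0665] [ 0.5 -0.5 -0. ]
case [0.6243 0.0259 0.2239] [-0.8 -0.2  0.7 -0.7 -0.   1.2 -0.2  2.4 -0.1  0.2  0.5 -3.2]
[0.55312247 0.02526501 0.28581474] [ 3.14050589e+00 -9.28202454e-04  1.81782970e+00]
```

Run:
```python
from h import *
cam("scene");cam("side")
X,Y=np.meshgrid(np.arange(.25,.85,.001),np.arange(-.5,-.08,.001))
for n in ("scene","side"):
    im=cv2.imread(f"pics/{n}0.png")
    p=proj(n,np.c_[X.ravel(),Y.ravel(),0*X.ravel()+.012]).astype(np.float32).reshape(*X.shape,2)
    r=cv2.remap(im,p[...,0],p[...,1],cv2.INTER_LINEAR).astype(int)
    m=((r[...,2]-r[...,0])>30).astype(np.uint8); m[:,X[0]>.69]=0
    k,l,s,c=cv2.connectedComponentsWithStats(m); i=1+s[1:,4].argmax()
    q=cv2.minAreaRect(np.argwhere(l==i)[:,::-1].astype(np.float32)); print(n,q[0][0]*.001+.25,q[0][1]*.001-.5,q[1:])
```

```text
scene 0.5087078552246094 -0.29114154052734376 ((131.49560546875, 305.8067626953125), 84.18437957763672)
side 0.5059445190429688 -0.2881869659423828 ((145.9817352294922, 310.57440185546875), 84.02998352050781)
```

```bash
python3 -m pendant '[[[1.725,-2.15,0],0],[[1.725,-2.15,0],0],[[1.725,-2.15,0],0],[[1.725,-2.15,0],0],[[0,0,0],0],[[0,0,0],0],[[0,0,-3],0],[[0,0,-3],0],[[0,0,-3],0],[[0,0,-3],0],[[0,0,-3],0],[[0,0,-2.5],0],[[0,0,-2.5],0],[[0,0,-1.5],0],[[0,0,-1],0],[[0,0,0],0],[[0,0,0],0],[[0,0,0],0]]' 0.8
python3 -m pendant '[[[0,0,0],0],[[0,0,0],0],[[0,0,0],0],[[0,0,0],0],[[0,0,0],0],[[0,0,0],0],[[0,0,0],0],[[0,0,0],0]]' 0 30
```

```text
time_s: 3.67
ee_pos: [0.6198, -0.0661, 0.062]
eef_rot: [3.14, 0.001, 1.806]
force: [-0.3, -0.6, 0.3]
grip_width: 0.0754
grip_force: 0.0
time_s: 4.33
ee_pos: [0.6195, -0.0662, 0.0612]
eef_rot: [3.141, 0.0, 1.806]
force: [-2.6, -0.6, 6.3]
grip_width: 0.0597
grip_force: 30.0
```

```bash
python3 -m pendant '[[[0,0,2],0],[[0,0,2],0],[[-0.225,-2.325,0],0],[[-0.225,-2.325,0],0],[[-0.225,-2.325,0],0],[[-0.225,-2.325,0],0],[[-0.225,-2.325,0],0],[[-0.225,-2.325,0],0],[[-0.225,-2.325,0],0],[[-0.225,-2.325,0],0],[[-0.225,-2.325,0],0],[[-0.225,-2.325,0],0],[[0,0,0],0],[[0,0,0],0],[[0,0,0],0],[[0,0,-1.6],0],[[0,0,-1.6],0]]'
python3 -m pendant '[[[0,0,-1.6],0],[[0,0,-0.7],0],[[0,0,-0.7],0],[[0,0,-0.2],0],[[0,0,-0.1],0],[[0,0,0],0],[[0,0,0],0],[[0,0,0],0]]'
```

```text
time_s: 5.75
ee_pos: [0.5976, -0.2977, 0.069]
eef_rot: [3.14, 0.001, 1.807]
force: [0.2, 0.4, -2.2]
grip_width: 0.0598
grip_force: 30.0
time_s: 6.42
ee_pos: [0.5971, -0.2987, 0.0362]
eef_rot: [3.141, 0.001, 1.806]
force: [0.2, 0.6, -2.2]
grip_width: 0.0598
grip_force: 30.0
```

```bash
python3 -m pendant '[[[0,0,-0.1],0],[[0,0,-0.1],0],[[0,0,0],0],[[0,0,0],0]]'
python3 -m pendant '[[[0,0,0],0],[[0,0,0],0],[[0,0,0],0],[[0,0,0],0]]' 0.8
```

```text
time_s: 6.75
ee_pos: [0.597, -0.2988, 0.0342]
eef_rot: [3.141, 0.001, 1.806]
force: [-2.3, 0.9, 5.0]
grip_width: 0.0595
grip_force: 30.0
time_s: 7.08
ee_pos: [0.5968, -0.2986, 0.0333]
eef_rot: [-3.142, -0.0, 1.806]
force: [-0.0, 0.4, -0.2]
grip_width: 0.0753
grip_force: 0.0
```

```bash
python3 -m pendant '[[[0,0,3.4],0],[[0,0,3.4],0],[[0,0,3.4],0],[[0,0,3.4],0],[[0,0,3.4],0],[[-0.16,3.73,0],0],[[-0.16,3.73,0],0],[[-0.16,3.73,0],0],[[-0.16,3.73,0],0],[[-0.16,3.73,0],0],[[-0.16,3.73,0],0],[[-0.16,3.73,0],0],[[-0.16,3.73,0],0],[[-0.16,3.73,0],0],[[-0.16,3.73,0],0],[[-0.16,3.73,0],0],[[0,0,0],0],[[0,0,0],0],[[0,0,0],0],[[0,0,0],0]]'
```

```text
time_s: 8.75
ee_pos: [0.5794, 0.1106, 0.2034]
eef_rot: [-3.142, 0.0, 1.805]
force: [-0.4, -0.3, -0.3]
grip_width: 0.0752
grip_force: 0.0
```

```bash
python3 -m pendant '[[[0,0.1,-3],0],[[0,0,-3],0],[[0,0,-3],0],[[0,0,-2],0],[[0,0,-1.5],0],[[0,0,-0.8],0],[[0,0,0],0],[[0,0,0],0],[[0,0,0],0]]'
python3 -m pendant '[[[0,0,0],0],[[0,0,0],0],[[0,0,0],0],[[0,0,0],0],[[0,0,0],0],[[0,0,0],0],[[0,0,0],0],[[0,0,0],0]]' 0 30
```

```text
time_s: 9.5
ee_pos: [0.5799, 0.1124, 0.0717]
eef_rot: [3.14, 0.0, 1.805]
force: [-0.3, 0.3, -0.0]
grip_width: 0.075
grip_force: 0.0
time_s: 10.17
ee_pos: [0.5795, 0.1127, 0.071]
eef_rot: [3.141, 0.0, 1.806]
force: [-0.4, 0.2, 6.2]
grip_width: 0.0554
grip_force: 30.0
```

```bash
python3 -m pendant '[[[0,0,3.5],0],[[0,0,3.5],0],[[0,0,3.5],0],[[0,0,3.5],0],[[-0.655,-3.655,0],0],[[-0.655,-3.655,0],0],[[-0.655,-3.655,0],0],[[-0.655,-3.655,0],0],[[-0.655,-3.655,0],0],[[-0.655,-3.655,0],0],[[-0.655,-3.655,0],0],[[-0.655,-3.655,0],0],[[-0.655,-3.655,0],0],[[-0.655,-3.655,0],0],[[-0.655,-3.655,0],0],[[0,0,0],0],[[0,0,0],0],[[0,0,0],0],[[0,0,0],0]]'
python3 -m pendant '[[[0,0,-3],0],[[0,0,-3],0],[[0,0,-3],0],[[0,0,-3],0],[[0,0,-2],0],[[0,0,-1.5],0],[[0,0,-0.7],0],[[0,0,-0.2],0],[[0,0,0],0],[[0,0,0],0],[[0,0,0],0]]'
```

```text
time_s: 11.75
ee_pos: [0.5074, -0.2882, 0.2103]
eef_rot: [-3.141, -0.0, 1.807]
force: [0.6, -0.6, -2.4]
grip_width: 0.0557
grip_force: 30.0
time_s: 12.67
ee_pos: [0.5077, -0.2895, 0.0476]
eef_rot: [3.14, 0.001, 1.806]
force: [-0.7, -0.6, -2.2]
grip_width: 0.0556
grip_force: 30.0
```

```bash
python3 -m pendant '[[[0,0,-0.15],0],[[0,0,-0.1],0],[[0,0,-0.05],0],[[0,0,0],0],[[0,0,0],0],[[0,0,0],0]]'
python3 -m pendant '[[[0,0,0],0],[[0,0,0],0],[[0,0,0],0],[[0,0,0],0]]' 0.78
```

```text
time_s: 13.17
ee_pos: [0.5074, -0.2895, 0.0439]
eef_rot: [3.141, 0.0, 1.806]
force: [-1.3, 0.7, 6.8]
grip_width: 0.0558
grip_force: 30.0
time_s: 13.5
ee_pos: [0.5072, -0.2894, 0.0433]
eef_rot: [-3.142, -0.0, 1.806]
force: [1.0, 0.7, 0.5]
grip_width: 0.0727
grip_force: 0.0
```

```bash
python3 -m pendant '[[[0,0,3.2],0],[[0,0,3.2],0],[[0,0,3.2],0],[[0,0,3.2],0],[[0,0,3.2],0],[[0.443,3.02,0],0],[[0.443,3.02,0],0],[[0.443,3.02,0],0],[[0.443,3.02,0],0],[[0.443,3.02,0],0],[[0.443,3.02,0],0],[[0.443,3.02,0],0],[[0.443,3.02,0],0],[[0.443,3.02,0],0],[[0.443,3.02,0],0],[[0,0,0],0]]'
python3 -m pendant '[[[0,0,0],0],[[0,0,0],0],[[0,0,0],0],[[0,0,0],0]]' 0.68
python3 - <<'E'
from h import *
for n in ("wrist","scene"): cv2.imwrite(f"pics/{n}2.png",cam(n)[:,:,::-1])
np.savez("pics/w2.npz",A=K["wrist"][0],T=K["wrist"][1],k=K["wrist"][2])
E
```

```text
time_s: 14.83
ee_pos: [0.5517, 0.0168, 0.2034]
eef_rot: [3.141, -0.001, 1.809]
force: [-0.5, 0.9, -0.3]
grip_width: 0.0734
grip_force: 0.0
time_s: 15.17
ee_pos: [0.5514, 0.0117, 0.2034]
eef_rot: [-3.142, 0.0, 1.804]
force: [-0.5, -0.2, 0.9]
grip_width: 0.0638
grip_force: 0.0
```

View pics/wrist2.png

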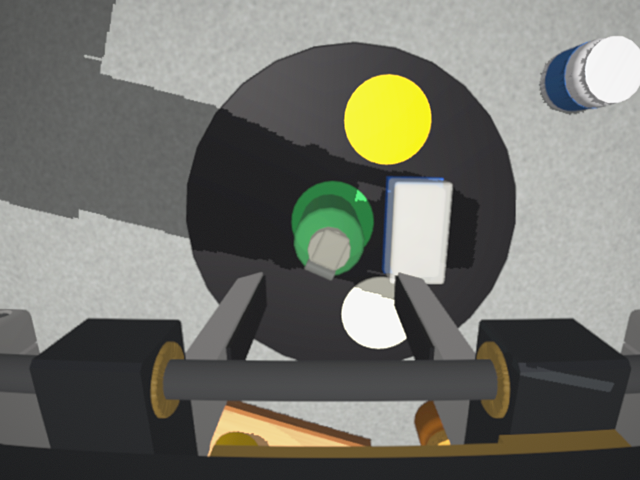

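The view shows the green lid at (329,250), centred between the fingers, and the yellow mat clear at (388,119). The case's left edge at (388,180–270) leaves room for the right finger. Descending.

```bash
python3 -m pendant '[[[0,0,-3],0],[[0,0,-3],0],[[0,0,-2.5],0],[[0,0,-2],0],[[0,0,-1.5],0],[[0,0,-1],0],[[0,0,-0.7],0],[[0,0,0],0],[[0,0,0],0],[[0,0,0],0]]'
python3 -m pendant '[[[0,0,0],0],[[0,0,0],0],[[0,0,0],0],[[0,0,0],0],[[0,0,0],0],[[0,0,0],0],[[0,0,0],0]]' 0 30
```

```text
time_s: 16.1
ee_pos: [0.552, 0.0125, 0.0674]
eef_rot: [3.14, 0.0, 1.806]
force: [-0.6, 0.7, -0.4]
grip_width: 0.0635
grip_force: 0.0
time_s: 16.68
ee_pos: [0.5516, 0.0126, 0.0671]
eef_rot: [3.141, 0.0, 1.806]
force: [-3.5, -0.8, 5.9]
grip_width: 0.0516
grip_force: 30.0
```

```bash
python3 -m pendant '[[[0,0,3],0],[[0,0,3],0],[[-1.336,-2.93,0],0],[[-1.336,-2.93,0],0],[[-1.336,-2.93,0],0],[[-1.336,-2.93,0],0],[[-1.336,-2.93,0],0],[[-1.336,-2.93,0],0],[[-1.336,-2.93,0],0],[[-1.336,-2.93,0],0],[[-1.336,-2.93,0],0],[[-1.336,-2.93,0],0],[[0,0,0],0],[[0,0,0],0],[[0,0,0],0],[[0,0,-2],0],[[0,0,-2],0],[[0,0,-2],0]]'
python3 -m pendant '[[[0,0,-1.5],0],[[0,0,-0.7],0],[[0,0,-0.3],0],[[0,0,-0.1],0],[[0,0,-0.05],0],[[0,0,0],0],[[0,0,0],0],[[0,0,0],0]]'
```

```text
time_s: 18.18
ee_pos: [0.4185, -0.2793, 0.0658]
eef_rot: [3.141, 0.0, 1.807]
force: [0.4, -0.7, -4.1]
grip_width: 0.0515
grip_force: 30.0
time_s: 18.85
ee_pos: [0.4181, -0.2805, 0.0405]
eef_rot: [3.141, 0.001, 1.806]
force: [0.8, 0.6, -3.7]
grip_width: 0.0519
grip_force: 30.0
```

```bash
python3 -m pendant '[[[0,0,-0.05],0],[[0,0,-0.05],0],[[0,0,0],0],[[0,0,0],0]]'
python3 -m pendant '[[[0,0,0],0],[[0,0,0],0],[[0,0,0],0],[[0,0,0],0]]' 0.74
```

```text
time_s: 19.18
ee_pos: [0.4181, -0.2806, 0.04]
eef_rot: [3.141, 0.001, 1.806]
force: [-4.2, 3.5, 10.6]
grip_width: 0.0516
grip_force: 30.0
time_s: 19.52
ee_pos: [0.418, -0.2805, 0.039]
eef_rot: [3.141, 0.0, 1.806]
force: [0.5, -0.1, -0.2]
grip_width: 0.0692
grip_force: 0.0
```

```bash
python3 -m pendant '[[[0,0,3.5],0],[[0,0,3.5],0],[[0,0,3.5],0],[[0,0,3.5],0],[[0,0,2],0],[[1.52,3,0.5],0],[[1.52,3,0.5],0],[[1.52,3,0.5],0],[[1.52,3,0.5],0],[[1.52,3,0.5],0],[[1.52,3,0.5],0],[[1.52,3,0.5],0],[[1.52,3,0.5],0],[[1.52,3,0.5],0],[[1.52,3,0.5],0],[[0,0,0],0],[[0,0,0],0],[[0,0,0],0],[[0,0,0],0],[[0,0,0],0]]'
python3 - <<'E'
from h import *
im=cam("wrist")[:,:,::-1]; cv2.imwrite("pics/w3.png",im)
np.savez("pics/w3.npz",A=K["wrist"][0],T=K["wrist"][1],k=K["wrist"][2])
cam("scene");
i=cv2.resize(im[60:350,170:530],None,fx=2,fy=2,interpolation=cv2.INTER_CUBIC)
for k in range(0,360,20): cv2.putText(i,str(170+k),(k*2,10),0,.3,(255,0,255),1); cv2.line(i,(k*2,10),(k*2,14),(255,0,255),1)
for k in range(0,290,20): cv2.putText(i,str(60+k),(0,k*2+4),0,.3,(255,0,255),1)
cv2.imwrite("pics/w3c.png",i)
sc=cam("scene")[:,:,::-1]; cv2.imwrite("pics/s3.png",sc); cv2.imwrite("pics/d3.png",cam("side")[:,:,::-1])
E
```

```text
time_s: 21.18
ee_pos: [0.5696, 0.0186, 0.2489]
eef_rot: [-3.141, 0.0, 1.804]
force: [-0.5, -0.1, 0.3]
grip_width: 0.0694
grip_force: 0.0
```

View pics/w3c.png

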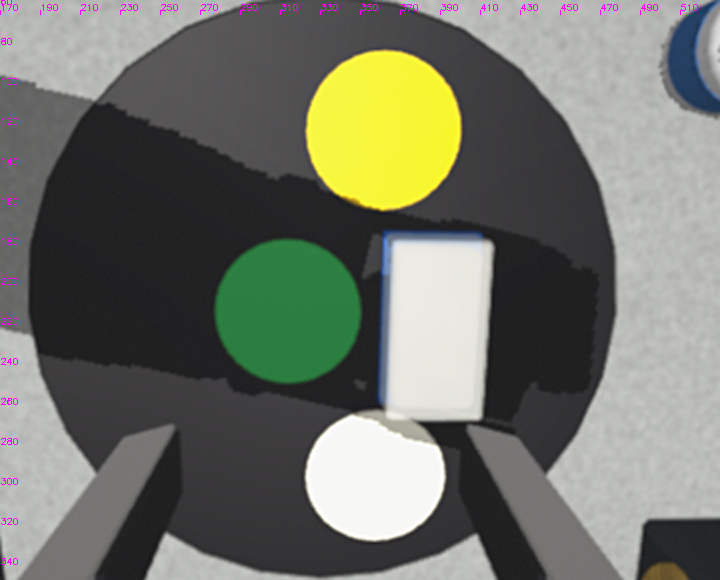

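View pics/s3.png

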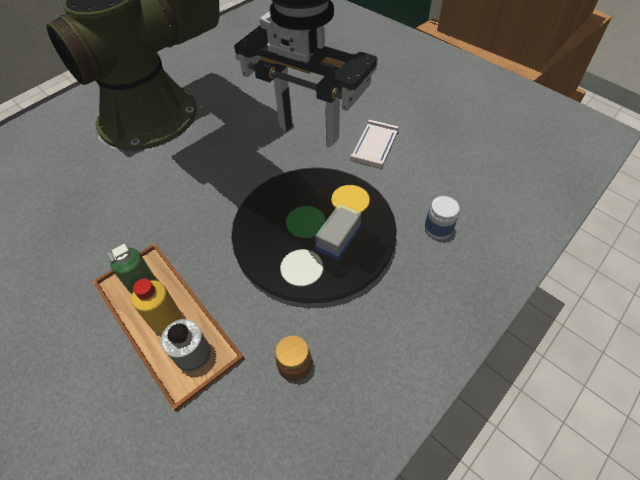

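The three stand in the tray, green at (130,265), yellow at (150,305) and steel at (185,345). The mats and case in the wrist crop are sharp. Fitting them now.

```bash
cat > m3.py <<'E'
from h import *
z=np.load("pics/w3.npz"); K["wrist"]=(z["A"],z["T"],float(z["k"]))
U=lambda X:170+X/2-.25; V=lambda Y:60+Y/2-.25
def pr(n,r):print(n,r[0].round(4),r[1])
w=lambda z_,r_,**k:("wrist",z_,r_,k)
pr("ymat",fitcirc([w(.033,.038,l=U(306),r=U(461),t=V(49),b=V(211))]))
pr("gmat",fitcirc([w(.033,.038,l=U(214),r=U(361),t=V(238),b=V(384))]))
pr("wmat",fitcirc([w(.033,.038,l=U(305),r=U(446),b=V(542))]))
L=[(-.024,.044,.074),(.024,.044,.074),(.024,-.044,.074),(-.024,-.044,.074),(-.024,.044,.03)]
c=[(390,240),(493,242),(483,419),(387,420),(383,231)]
pr("case",fitbox([("wrist",l,U(a),V(b)) for l,(a,b) in zip(L,c)],(.63,.03,.236)))
# mats in fixed cams
cam("scene");cam("side")
def ell(f,n,rng,box):
    im=cv2.cvtColor(cv2.imread(f),cv2.COLOR_BGR2HSV); m=cv2.inRange(im,*[np.array(a) for a in rng]); q=np.zeros_like(m); x0,y0,x1,y1=box; q[y0:y1,x0:x1]=m[y0:y1,x0:x1]
    c=max(cv2.findContours(q,0,1)[0],key=cv2.contourArea)[:,0]; return n,.033,.038,dict(l=c[:,0].min()-.5,r=c[:,0].max()+.5,b=c[:,1].max()+.5)
for nm,rng,bs in (("y",((20,100,60),(35,255,255)),((325,180,375,220))),("g",((45,80,20),(80,255,255)),((280,200,330,245))),("w",((0,0,120),(180,80,255)),((275,245,328,290)))):
    o=ell("pics/s3.png","scene",rng,bs); pr(nm+" scene",fitcirc([o]))
for nm,rng,bs in (("y",((20,100,60),(35,255,255)),((245,260,305,320))),("g",((45,80,20),(80,255,255)),((300,240,360,295))),("w",((0,0,120),(180,80,255)),((300,210,365,265)))):
    o=ell("pics/d3.png","side",rng,bs); pr(nm+" side",fitcirc([o]))
E
python3 m3.py; python3 -c "
from station import ctrl; o=ctrl.get_obs(); print(o['ee_pos'],o['eef_rot'])"
```

```text
ymat [0.5785 0.1121] [ 0.6 -0.6  1.1 -1.2]
gmat [0.5522 0.0117] [ 0.5 -0.5  0.7 -0.8]
wmat [ 0.6205 -0.0688] [ 1.  -1.  -0.1]
case [0.6238 0.0265 0.2314] [-0.  -0.5  0.5 -1.2  0.5  1.1 -0.6  0.7 -0.3  0.2]
y scene [0.578 0.116] [ 0.5 -0.5  0. ]
g scene [0.5564 0.0115] [ 0.1 -0.1  0. ]
w scene [ 0.6224 -0.0668] [ 0.1 -0.1  0. ]
y side [0.5773 0.1155] [ 0.3 -0.3  0. ]
g side [0.5514 0.0156] [ 0.3 -0.3  0. ]
w side [ 0.6246 -0.0526] [ 7.2 -7.1  0.7]
[0.56982058 0.01937989 0.24899777] [3.14151719e+00 3.44086212e-05 1.80537809e+00]
```

```bash
python3 -m pendant '[[[2.7,0.35,0],0],[[2.7,0.35,0],0],[[0,0,0],0],[[0,0,0],0],[[0,0,-3.5],0],[[0,0,-3.5],0],[[0,0,-3.5],0],[[0,0,-3.5],0],[[0,0,-3],0],[[0,0,-2],0],[[0,0,-1.2],0],[[0,0,-0.8],0],[[0,0,0],0],[[0,0,0],0],[[0,0,0],0],[[0,0,0],0]]'
python3 -m pendant '[[[0,0,0],0],[[0,0,0],0],[[0,0,0],0],[[0,0,0],0],[[0,0,0],0],[[0,0,0],0],[[0,0,0],0],[[0,0,0],0]]' 0 30
```

```text
time_s: 22.82
ee_pos: [0.6245, 0.0266, 0.0404]
eef_rot: [3.14, 0.001, 1.806]
force: [0.1, 0.0, -0.1]
grip_width: 0.0697
grip_force: 0.0
time_s: 23.48
ee_pos: [0.624, 0.0267, 0.0392]
eef_rot: [3.141, 0.0, 1.806]
force: [-0.1, -0.1, 4.0]
grip_width: 0.0481
grip_force: 30.0
```

```bash
python3 -m pendant '[[[0,0,3],0],[[0,0,3.2],0],[[0,0,3.2],0],[[0,0,3.2],0],[[0,0,3.2],0],[[-1.3,1.9,0],0.0136],[[-1.3,1.9,0],0.0136],[[-1.3,1.9,0],0.0136],[[-1.3,1.9,0],0.0136],[[-1.3,1.9,0],0.0136],[[-1.3,1.9,0],0.0136],[[-1.3,1.9,0],0.0136],[[-1.3,1.9,0],0.0136],[[-1.3,1.9,0],0.0136],[[-1.3,1.9,0],0.0136],[[0,0,0],0],[[0,0,0],0],[[0,0,0],0],[[0,0,0],0]]'
python3 - <<'E'
from h import *
im=cam("wrist")[:,:,::-1]; cv2.imwrite("pics/w4.png",im)
np.savez("pics/w4.npz",A=K["wrist"][0],T=K["wrist"][1],k=K["wrist"][2])
E
```

```text
time_s: 25.07
ee_pos: [0.4942, 0.2159, 0.1967]
eef_rot: [-3.141, 0.0, 1.941]
force: [-0.0, -0.6, -0.6]
grip_width: 0.0475
grip_force: 30.0
```

View pics/w4.png

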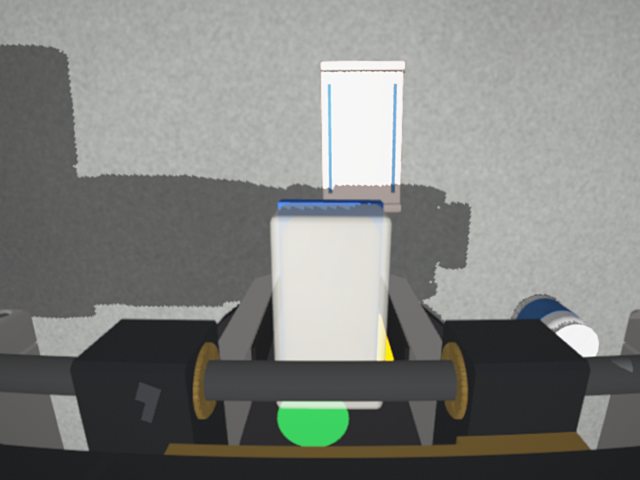

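The dish appears with corners (321,62), (405,62), (400,211); the held case's top has corners near (272,217), (391,218), (382,408).

Run:
```python
from h import *
z=np.load("pics/w4.npz"); K["wrist"]=(z["A"],z["T"],float(z["k"]))
q=[((-.0375,.066,.016),320.5,62),((.0375,.066,.016),405,62),((-.0375,.058,.016),321,70.5),((.0375,.058,.016),404.5,71),((.0375,-.066,.016),400.5,211),((.0375,-.058,.016),401,204)]
print(fitbox([("wrist",*a) for a in q],(.49,.297,.371)))
h=.2315
q=[((-.024,.044,h),272,217),((.024,.044,h),391,218),((.024,-.044,h),382,408)]
print(fitbox([("wrist",*a) for a in q],(.494,.216,.371)))
o=ctrl.get_obs(); print(o["ee_pos"],o["eef_rot"])
```

```text
(array([0.49298788, 0.29649859, 0.37062314]), array([-0.1,  0.1,  0.6,  0.5, -0.5,  1.1,  0.8,  1. , -0.3, -0.9, -0.5,
       -2.2]))
(array([0.49312039, 0.21519981, 0.35936462]), array([-3.5, -1.3,  2.7, -1.1,  0.9,  3.6]))
[0.49427125 0.21589742 0.19676506] [-3.14124965e+00  1.21885712e-04  1.94060987e+00]
```

```bash
python3 -m pendant '[[[-0.03,2.7,0],0],[[-0.03,2.7,0],0],[[0,2.65,0],0],[[0,0,0],0],[[0,0,0],0],[[0,0,0],0],[[0,0,-3.5],0],[[0,0,-3.5],0],[[0,0,-3.5],0],[[0,0,-3],0],[[0,0,-2],0],[[0,0,-1.2],0],[[0,0,-0.6],0],[[0,0,-0.3],0],[[0,0,0],0],[[0,0,0],0],[[0,0,0],0]]'
```

```text
time_s: 26.53
ee_pos: [0.4939, 0.2974, 0.0222]
eef_rot: [3.14, -0.0, 1.942]
force: [0.5, 0.8, -1.4]
grip_width: 0.048
grip_force: 30.0
```

```bash
python3 -m pendant '[[[0,0,-0.2],0],[[0,0,-0.1],0],[[0,0,-0.1],0],[[0,0,0],0],[[0,0,0],0],[[0,0,0],0]]'
```

```text
time_s: 27.03
ee_pos: [0.4933, 0.2973, 0.0172]
eef_rot: [3.141, -0.0, 1.942]
force: [-2.1, -0.2, 3.0]
grip_width: 0.0477
grip_force: 30.0
```

```bash
python3 -m pendant '[[[0,0,0],0],[[0,0,0],0],[[0,0,0],0],[[0,0,0],0],[[0,0,3],0],[[0,0,3.5],0],[[0,0,4],0],[[0,0,4],0],[[0,0,4],0]]' 0.74
python3 - <<'E'
from h import *
cv2.imwrite("pics/w5.png",cam("wrist")[:,:,::-1])
E
python3 -m pendant '[[[-0.47,-3.61,0],-0.0085],[[-0.47,-3.61,0],-0.0085],[[-0.47,-3.61,0],-0.0085],[[-0.47,-3.61,0],-0.0085],[[-0.47,-3.61,0],-0.0085],[[-0.47,-3.61,0],-0.0085],[[-0.47,-3.61,0],-0.0085],[[-0.47,-3.61,0],-0.0085],[[-0.47,-3.61,0],-0.0085],[[-0.47,-3.61,0],-0.0085],[[-0.47,-3.61,0],-0.0085],[[-0.47,-3.61,0],-0.0085],[[-0.47,-3.61,0],-0.0085],[[-0.47,-3.61,0],-0.0085],[[-0.47,-3.61,0],-0.0085],[[-0.47,-3.61,0],-0.0085],[[0,0,0],0],[[0,0,0],0],[[0,0,0],0],[[0,0,0],0]]'
python3 - <<'E'
from h import *
cv2.imwrite("pics/s5.png",cam("side")[:,:,::-1])
E
```

```text
time_s: 27.78
ee_pos: [0.4929, 0.297, 0.2039]
eef_rot: [-3.141, 0.0, 1.942]
force: [0.2, -0.0, 0.4]
grip_width: 0.0694
grip_force: 0.0
time_s: 29.5
ee_pos: [0.4183, -0.2795, 0.2019]
eef_rot: [3.142, -0.0, 1.807]
force: [0.5, -0.1, 0.5]
grip_width: 0.0696
grip_force: 0.0
```

View pics/s5.png

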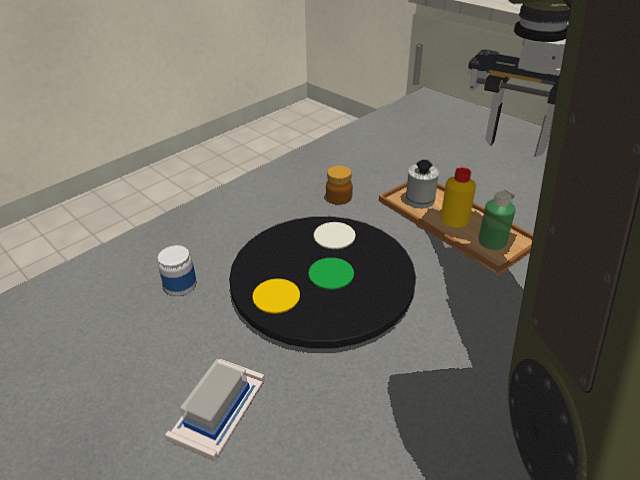

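The case lies flat and aligned in the dish at (215,400), and all three stand in the tray. Now I'll return the green bottle.

```bash
python3 -m pendant '[[[0,0,-3.5],0],[[0,0,-3.5],0],[[0,0,-3.5],0],[[0,0,-2.5],0],[[0,0,-1.7],0],[[0,0,-1],0],[[0,0,-0.5],0],[[0,0,0],0],[[0,0,0],0],[[0,0,0],0],[[0,0,0],0]]'
python3 -m pendant '[[[0,0,0],0],[[0,0,0],0],[[0,0,0],0],[[0,0,0],0],[[0,0,0],0],[[0,0,0],0],[[0,0,0],0],[[0,0,0],0]]' 0 30
python3 -m pendant '[[[0,0,3],0],[[0,0,3],0],[[1.34,2.935,0.1],0],[[1.34,2.935,0.1],0],[[1.34,2.935,0.1],0],[[1.34,2.935,0.1],0],[[1.34,2.935,0.1],0],[[1.34,2.935,0.1],0],[[1.34,2.935,0.1],0],[[1.34,2.935,0.1],0],[[1.34,2.935,0.1],0],[[1.34,2.935,0.1],0],[[0,0,0],0],[[0,0,0],0],[[0,0,0],0],[[0,0,0],0]]'
```

```text
time_s: 30.47
ee_pos: [0.4185, -0.2808, 0.0409]
eef_rot: [3.141, 0.001, 1.806]
force: [-0.1, -0.4, -0.4]
grip_width: 0.0698
grip_force: 0.0
time_s: 31.13
ee_pos: [0.4181, -0.2805, 0.0402]
eef_rot: [3.142, 0.0, 1.806]
force: [-1.9, -0.7, 5.3]
grip_width: 0.0518
grip_force: 30.0
time_s: 32.47
ee_pos: [0.5516, 0.0122, 0.1096]
eef_rot: [-3.141, -0.0, 1.805]
force: [-0.4, 0.4, -4.2]
grip_width: 0.0518
grip_force: 30.0
```

```bash
python3 -m pendant '[[[0.05,0.03,-1.5],0],[[0,0,-1.2],0],[[0,0,-0.8],0],[[0,0,-0.4],0],[[0,0,-0.2],0],[[0,0,0],0],[[0,0,0],0],[[0,0,0],0]]'
```

```text
time_s: 33.13
ee_pos: [0.5528, 0.0133, 0.0695]
eef_rot: [3.141, 0.0, 1.806]
force: [0.2, -0.1, -3.4]
grip_width: 0.0515
grip_force: 30.0
```

```bash
python3 -m pendant '[[[0,0,-0.15],0],[[0,0,-0.1],0],[[0,0,0],0],[[0,0,0],0],[[0,0,0],0]]'
python3 -m pendant '[[[0,0,0],0],[[0,0,0],0],[[0,0,0],0],[[0,0,0],0]]' 0.74
```

```text
time_s: 33.55
ee_pos: [0.5529, 0.0133, 0.0672]
eef_rot: [3.141, 0.0, 1.806]
force: [-3.0, 0.2, 5.0]
grip_width: 0.0515
grip_force: 30.0
time_s: 33.88
ee_pos: [0.5526, 0.0133, 0.0664]
eef_rot: [3.141, 0.0, 1.806]
force: [0.5, 0.2, -0.4]
grip_width: 0.0693
grip_force: 0.0
```

```bash
python3 -m pendant '[[[0,0,3.4],0],[[0,0,3.4],0],[[0,0,3.4],0],[[0,0,3.4],0],[[-0.45,-3.03,0],0],[[-0.45,-3.03,0],0],[[-0.45,-3.03,0],0],[[-0.45,-3.03,0],0],[[-0.45,-3.03,0],0],[[-0.45,-3.03,0],0],[[-0.45,-3.03,0],0],[[-0.45,-3.03,0],0],[[-0.45,-3.03,0],0],[[-0.45,-3.03,0],0],[[0,0,0],0],[[0,0,0],0],[[0,0,0],0],[[0,0,0],0]]'
python3 -m pendant '[[[0,0,-3.5],0],[[0,0,-3.5],0],[[0,0,-3.5],0],[[0,0,-2.5],0],[[0,0,-1.5],0],[[0,0,-0.9],0],[[0,0,-0.4],0],[[0,0,0],0],[[0,0,0],0],[[0,0,0],0]]'
python3 -m pendant '[[[0,0,0],0],[[0,0,0],0],[[0,0,0],0],[[0,0,0],0],[[0,0,0],0],[[0,0,0],0],[[0,0,0],0],[[0,0,0],0]]' 0 30
```

```text
time_s: 35.38
ee_pos: [0.5078, -0.2887, 0.2025]
eef_rot: [3.141, -0.0, 1.807]
force: [-0.3, 0.2, -0.6]
grip_width: 0.0697
grip_force: 0.0
time_s: 36.22
ee_pos: [0.5082, -0.2899, 0.0457]
eef_rot: [3.14, 0.001, 1.806]
force: [-1.5, 0.1, -0.3]
grip_width: 0.0696
grip_force: 0.0
time_s: 36.88
ee_pos: [0.5078, -0.2898, 0.045]
eef_rot: [3.141, 0.001, 1.806]
force: [-1.4, 0.3, 6.7]
grip_width: 0.0556
grip_force: 30.0
```

```bash
python3 -m pendant '[[[0,0,3.3],0],[[0,0,3.3],0],[[0,0,3.3],0],[[0,0,3.3],0],[[0,0,3.3],0],[[0.638,3.68,0],0],[[0.638,3.68,0],0],[[0.638,3.68,0],0],[[0.638,3.68,0],0],[[0.638,3.68,0],0],[[0.638,3.68,0],0],[[0.638,3.68,0],0],[[0.638,3.68,0],0],[[0.638,3.68,0],0],[[0.638,3.68,0],0],[[0.638,3.68,0],0],[[0,0,0],0],[[0,0,0],0],[[0,0,0],0],[[0,0,0],0]]'
python3 -m pendant '[[[0,0,-3.3],0],[[0,0,-3.3],0],[[0,0,-3],0],[[0,0,-1.7],0],[[0,0,-1],0],[[0,0,-0.7],0],[[0,0,-0.4],0],[[0,0,0],0],[[0,0,0],0],[[0,0,0],0],[[0,0,0],0]]'
```

```text
time_s: 38.55
ee_pos: [0.5776, 0.1141, 0.2093]
eef_rot: [-3.141, 0.0, 1.805]
force: [0.3, -0.3, -1.9]
grip_width: 0.0556
grip_force: 30.0
time_s: 39.47
ee_pos: [0.5782, 0.1152, 0.0764]
eef_rot: [3.14, 0.0, 1.806]
force: [0.1, -0.2, -2.8]
grip_width: 0.0556
grip_force: 30.0
```

```bash
python3 -m pendant '[[[0,0,-0.25],0],[[0,0,-0.1],0],[[0,0,-0.05],0],[[0,0,0],0],[[0,0,0],0],[[0,0,0],0]]'
python3 -m pendant '[[[0,0,0],0],[[0,0,0],0],[[0,0,0],0],[[0,0,0],0]]' 0.74
```

```text
time_s: 39.97
ee_pos: [0.5778, 0.1152, 0.072]
eef_rot: [3.141, 0.0, 1.806]
force: [-3.6, -0.3, 5.4]
grip_width: 0.0556
grip_force: 30.0
time_s: 40.3
ee_pos: [0.5778, 0.1152, 0.0714]
eef_rot: [3.142, -0.0, 1.806]
force: [-0.3, 1.0, 0.2]
grip_width: 0.0696
grip_force: 0.0
```

```bash
python3 -m pendant '[[[0,0,3.3],0],[[0,0,3.3],0],[[0,0,3.3],0],[[0,0,3.3],0],[[0.175,-3.76,0],0],[[0.175,-3.76,0],0],[[0.175,-3.76,0],0],[[0.175,-3.76,0],0],[[0.175,-3.76,0],0],[[0.175,-3.76,0],0],[[0.175,-3.76,0],0],[[0.175,-3.76,0],0],[[0.175,-3.76,0],0],[[0.175,-3.76,0],0],[[0.175,-3.76,0],0],[[0,0,0],0],[[0,0,0],0],[[0,0,0],0],[[0,0,0],0]]' 0.8
python3 -m pendant '[[[0,0,-3.5],0],[[0,0,-3.5],0],[[0,0,-3.5],0],[[0,0,-3],0],[[0,0,-1.7],0],[[0,0,-1.2],0],[[0,0,-0.4],0],[[0,0,0],0],[[0,0,0],0],[[0,0,0],0]]'
python3 -m pendant '[[[0,0,0],0],[[0,0,0],0],[[0,0,0],0],[[0,0,0],0],[[0,0,0],0],[[0,0,0],0],[[0,0,0],0],[[0,0,0],0]]' 0 30
```

```text
time_s: 41.88
ee_pos: [0.5972, -0.2973, 0.2036]
eef_rot: [3.141, -0.0, 1.807]
force: [-0.1, 0.0, 0.5]
grip_width: 0.075
grip_force: 0.0
time_s: 42.72
ee_pos: [0.5978, -0.2987, 0.0372]
eef_rot: [3.14, 0.002, 1.806]
force: [0.0, -0.1, -0.0]
grip_width: 0.0749
grip_force: 0.0
time_s: 43.38
ee_pos: [0.5972, -0.2986, 0.0361]
eef_rot: [3.141, 0.001, 1.806]
force: [-1.1, 0.8, 6.7]
grip_width: 0.0598
grip_force: 30.0
```

```bash
python3 -m pendant '[[[0,0,3.5],0],[[0,0,3.5],0],[[0.3,2.88,0],0],[[0.3,2.88,0],0],[[0.3,2.88,0],0],[[0.3,2.88,0],0],[[0.3,2.88,0],0],[[0.3,2.88,0],0],[[0.3,2.88,0],0],[[0.3,2.88,0],0],[[0,0,0],0],[[0,0,0],0],[[0,0,0],0],[[0,0,-1.6],0],[[0,0,-1.1],0],[[0,0,-0.7],0],[[0,0,-0.4],0],[[0,0,-0.2],0],[[0,0,0],0],[[0,0,0],0]]'
python3 -m pendant '[[[0,0,0],0],[[0,0,0],0]]'
```

```text
time_s: 45.05
ee_pos: [0.6212, -0.0682, 0.0658]
eef_rot: [3.141, 0.0, 1.806]
force: [-0.2, 0.3, -1.8]
grip_width: 0.0596
grip_force: 30.0
time_s: 45.22
ee_pos: [0.6213, -0.0681, 0.066]
eef_rot: [3.141, 0.0, 1.806]
force: [-0.3, -0.1, -2.1]
grip_width: 0.06
grip_force: 30.0
```

Lower the last 3 mm, release, rise and back away for a look.

```bash
python3 -m pendant '[[[0,0,-0.15],0],[[0,0,-0.1],0],[[0,0,-0.05],0],[[0,0,0],0],[[0,0,0],0],[[0,0,0],0]]'
python3 -m pendant '[[[0,0,0],0],[[0,0,0],0],[[0,0,0],0],[[0,0,0],0]]' 0.8
python3 -m pendant '[[[0,0,3],0],[[0,0,3.5],0],[[0,0,3.5],0],[[0,0,3.5],0],[[-0.9,1.1,1],0],[[-0.9,1.1,1],0],[[-0.9,1.1,1],0],[[-0.9,1.1,1],0],[[-0.9,1.1,1],0],[[-0.9,1.1,1],0],[[-0.9,1.1,1],0],[[-0.9,1.1,1],0],[[0,0,0],0],[[0,0,0],0],[[0,0,0],0],[[0,0,0],0]]'
python3 - <<'E'
from h import *
im=cam("wrist")[:,:,::-1]; cv2.imwrite("pics/w6.png",im)
np.savez("pics/w6.npz",A=K["wrist"][0],T=K["wrist"][1],k=K["wrist"][2])
s=cam("side")[:,:,::-1]; cv2.imwrite("pics/d6.png",s)
o=np.zeros((600,800,3),np.uint8); a=cv2.resize(im[60:360,250:450],None,fx=2,fy=2); o[:600,:400]=a
b=cv2.resize(s[170:460,160:360],None,fx=2,fy=2); o[:580,400:]=b; cv2.imwrite("pics/f6.png",o)
E
```

```text
time_s: 45.72
ee_pos: [0.6211, -0.068, 0.0631]
eef_rot: [3.141, 0.0, 1.806]
force: [-2.9, 0.7, 4.8]
grip_width: 0.0597
grip_force: 30.0
time_s: 46.05
ee_pos: [0.621, -0.0681, 0.0624]
eef_rot: [3.142, 0.0, 1.806]
force: [0.2, 0.9, -1.0]
grip_width: 0.075
grip_force: 0.0
time_s: 47.38
ee_pos: [0.5491, 0.0195, 0.2766]
eef_rot: [-3.14, -0.0, 1.805]
force: [-0.1, 0.7, 0.7]
grip_width: 0.0752
grip_force: 0.0
```

View pics/f6.png

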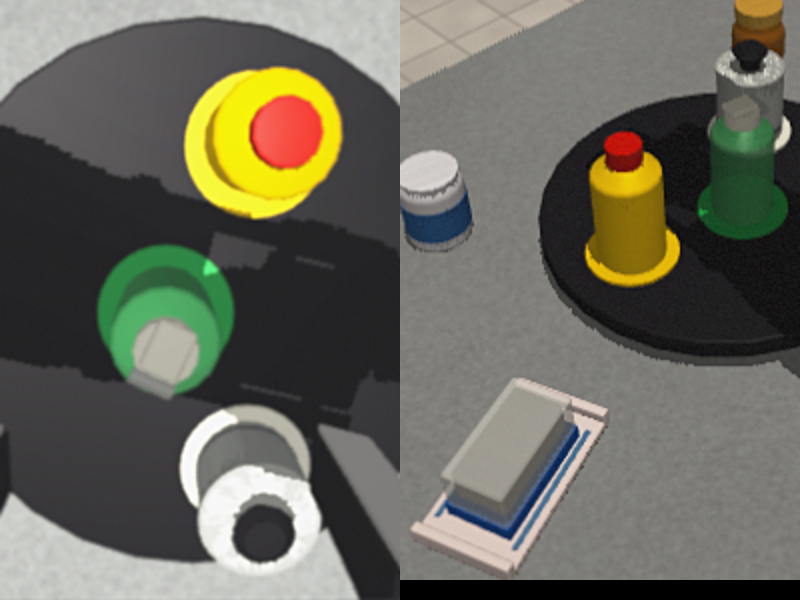

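The final view shows yellow on yellow, green on green and steel on white, all upright and concentric within about 2 mm. The case lies centred between the dish lips, and the gripper is clear.

```bash
python3 -c "
from station import ctrl
print(ctrl.hand_in())"
```

```text
the job is handed in; nothing more can be done
None
```

The job is done and handed in at about 47.5 s of the 141 s limit: the pumice case lies flat in the middle of the dish, and the yellow bottle, green bottle and steel holder are back upright on their own mats, within about 2 mm of centre by camera.

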